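# Copy the tilt of one specimen stage to another with a locking bevel gauge

## Robot

A 6-joint arm with a two-finger parallel gripper is mounted at the origin on a cart in front of the work surface, level with it; the furniture and walls round the work are solid. World frame = base frame: x ahead of the robot, y to its left, z up, the work surface at z = 0. Lengths are in m, angles in rad, forces in N, time in s.
With the tool pointing down it reaches from about 0.275 to 0.875 m from the base axis. Payload 12.5 kg.
Tool frame: the origin (TCP) lies on the centre line of the jaws, within the pads' length; the fingertips stand 19 mm ahead of it and the grasp point (between the pads) is the TCP; z points along the fingers, y is the line along which they close (so a half turn about z gives the same grasp; the last joint's range is limited). The gripper opens to 85 mm and grips with 20 to 120 N. Pads are 22 mm wide; open, the fingers measure 114 mm over their backs; the gripper's body (76 mm by 85 mm) begins 54 mm behind the grasp point. The pads swing forward as they close: fully open they stand 13 mm farther back than shut.
Start: joints at [1.065, 0.351, 1.652, -0, 1.139, -0.085], TCP at [0.225, 0.502, 0.221] pointing down, gripper open.
Joint ranges: [-2.75, 2.75], [-0.79, 2.1], [0.01, 2.65], [-1.57, 4.71], [0.07, 3.14], [-2.87, 2.87]. Speed limits (rad/s): [2.22, 2.22, 2.79, 3.14, 3.14, 3.14].

## Interface

Orientations are given as a rotation vector (axis times angle).
In Python, from cell import arm, eoat, inverse_kinematics, grab_frame, finish_job gives the robot as it stands. Calls block until the motion is done:
- arm.move_to(position, orientation): joint-space move of the TCP to a pose.
- arm.move_l(position, feed=0.15, orientation=None, f_stop=None): straight line of the TCP; orientation=None keeps the orientation; feed is the mean speed in m/s. With f_stop (N) it stops when the force on the tool has changed by that much, and returns True; else False.
- arm.move_joints(angles): joint-space move.
- eoat.set_gripper(opening, newtons=None): opening from 0.0 (shut) to 1.0 (fully open); newtons is the grip in N (None keeps the last); returns when the fingers have stopped.
- arm.hold(seconds).
- inverse_kinematics(position, orientation): joint angles nearest the present ones, or None.
- grab_frame(name): name is "scene" or "top"; returns a dict with "img" (384x512x3 uint8, blue, green, red), "range_z" (384x512 float32, m along the optical axis (not along the pixel's ray), 0 where there is no reading), "fx", "fy", "cx", "cy" (pixels), "rvec" (rotation vector, rad) and "tvec" (3), from world to camera coordinates, as OpenCV has them. Camera axes: x right, y down, z forward; pixel columns grow to the right and rows downward; lengths in m; the calibration is good to about 2 mm. A picture is of the moment at which its call begins.
A pose or a line that the arm cannot do raises arm.MotionError and nothing moves.
- finish_job(): hands the job in; it is judged then, once.
Readings, each from a call of its own:
- arm.get_t(): time.
- arm.get_joints(): joint angles.
- arm.get_dq(): joint speeds.
- arm.get_tau(): joint torques, N m.
- arm.get_position(): TCP position.
- arm.get_tcp_rot(): TCP orientation.
- arm.get_contact_force(): force on the tool from outside, world axes, zero at the start.
- arm.get_wrist_torque(): the same for the moment, N m.
- arm.get_gripper_width(): opening from 0.0 (shut) to 1.0 (fully open).
- arm.get_finger_force(): force on a finger pad.
Only numpy, scipy, OpenCV 4.12 (cv2) and the standard library are available. Lean on these libraries where they do the work, as an engineer would, in place of code of your own. Each camera call takes 0.05 s, during which the arm holds its last target. There are 200 camera calls.

## Task

With the bevel gauge, copy the tilt of the clamped stage (upright side cheeks) to the lipped stage: slide the gauge along the worktop until its blade lies flat on the clamped plate, and press its lock lever fully down while it lies there. Then slide the locked gauge up to the middle of the lipped stage until that plate is pushed back flat against the blade, at the same tilt as the clamped one, and leave the gauge standing there, still locked. Push the lipped plate only with the gauge, not with the gripper, and leave the clamped plate, tape roll, jar and dish where they are.

Things in the scene. Friction and masses are not known exactly. Their poses are not given: they have to be found in the camera images.
- gauge: Bevel gauge, loose, 0.65 kg, standing on an aluminium stock. Origin on the worktop straight below the blade's hinge axis; x forward, the way the blade points, z up. Stock: x -190 to -22 mm, 50 mm wide, 20 mm high; two hinge cheeks run on to x +5 mm.
- grip (a point): Point in the gauge's black grip plate near its front end, at (-118, -4, 48) mm in the gauge's frame (axes as the gauge's). The plate is 14 mm thick, 75 mm high along its lean, x -186 to -98 mm, bare from 25 mm above the worktop to its top edge at y -22, z 81 mm. It leans 30 degrees towards -y: pinch it across its thickness with the tool tilted 30 degrees to lie along it.
- blade (a joint): Tilt of the blade above level, rad, 0 to 1.4. Hinge along y, 40 mm above the worktop, on the gauge's origin, with a stiff friction disc: the blade stays where it is left and gives way at 0.35 N m (about 5 N on its tip), lever up or down. It starts at 0.2 to 0.35, at least 0.2 below the clamped plate: sliding the gauge up to that plate lifts it until flush.
- blade_face (a point): Middle of the blade's flat under/front face, the one that touches the stages: 45 mm along the blade, 30 mm below its hinge axis. x towards the tip, z normal, away from the touching side. The blade is a steel strip 32 mm wide, 6 mm thick; the face runs from 57 mm behind to 45 mm beyond this point.
- lock (a joint): Lock lever on the gauge: 0 = raised 43 degrees, unlocked; 0.75 = level, fully down, locked (over 0.65 counts); stays where left. Pivot along y at (-31, 0, 43) mm (gauge frame); a steel tongue 16 mm wide reaching back 52 mm, black pad at its end. Press its top about 27 mm behind the pivot, straight down; takes about 5 N and its top there ends 50 mm above the worktop.
- lock_pad (a point): Top of the black pad (14 mm long, 24 mm wide) at the lever's end, 45 mm from the pivot; at x -58 mm in the gauge's frame and 80 mm above the worktop when raised, at x -76 mm and 52 mm high when fully down.
- pattern: Clamped stage, fixed: grey base, plain aluminium plate, and on either side an upright grey cheek 66 mm high with a round black knob; 112 mm wide. Origin on the worktop at the front middle of the foot; x the way the plate rises, z up. The gauge comes from in front, facing +x. Both stages have the same yaw; which is left or right varies.
- pattern_plate (a joint): Tilt of the clamped plate above level, rad, 0.56 to 0.84, varies; it does not give way. Hinge axis along y at (8, 0, 8) mm in the stage's frame; the plate's upper/front face lies 6 mm above the axis, is 100 mm wide and runs from 8 mm below to 125 mm beyond the hinge.
- copy: Lipped stage, fixed: same base and plate but no cheeks or knobs, and a 10 mm lip along the plate's top edge. Origin and axes as on the clamped stage.
- copy_plate (a joint): Tilt of the lipped plate above level, rad, 1.0 to 1.15 at the start, always steeper than the clamped plate. Hinge and face as on the clamped plate, the lip 120 to 125 mm from the hinge. It stays where left and gives way at about 0.13 N m, well before the gauge's blade does. Stop once flush: pushing on with over 15 N turns blade and plate further down.
- pattern_face (a point): Point on the middle line of the clamped plate's upper/front face, 45 mm from the hinge; x up the plate, z normal out of that face.
- copy_face (a point): Point on the middle line of the lipped plate's upper/front face, 45 mm from the hinge; x up the plate, z normal out of that face.
- tape_roll: Bystander: roll of tape lying flat, 96 mm across, 25 mm high; origin under its centre.
- jar_a: Bystander: sample jar with white lid, 53 mm across, 68 mm high; origin under its centre.
- dish_a: Bystander: petri dish, 92 mm across, 17 mm high; origin under its centre.

How it is judged:
On the way, in this order (a step that is already met when the one before it is completed fails the run):
1. the gauge's blade lies flat on the clamped plate, within 4 degrees (distance between blade_face and pattern_face below 0.03 m and z of blade_face in the frame of pattern_face below 0.006 m and angle between the x axis of blade_face and the x axis of pattern_face, either way round below 0.07 rad), for 0.2 s.
2. the gauge is locked while its blade lies flat on the clamped plate (all of step 1 and value of joint lock above 0.65 rad), for 0.2 s.
At the end, for the whole second after the job is handed in: The lipped plate has the clamped plate's tilt within 3.5 degrees; the gauge stands at rest flat on the worktop, locked, its blade flat on the lipped plate (within 4 degrees and 6 mm, middle of the blade within 30 mm of the marked point copy_face on the plate) (distance between blade_face and copy_face below 0.03 m and z of blade_face in the frame of copy_face below 0.006 m and angle between the x axis of blade_face and the x axis of copy_face, either way round below 0.07 rad and value of joint lock above 0.65 rad and angle between the x axis of pattern_face and the x axis of copy_face, either way round below 0.061 rad and angle between gauge's own z axis and vertical below 0.06 rad and height (world z) of gauge below 0.006 m and linear speed of gauge below 0.01 m/s); the robot touches nothing.
It fails at once if the lipped plate is pushed with the gripper (contact force between the fingers and copy above 2 N).
It fails at once if the clamped plate is shifted by more than 5 mm (distance of pattern_face from where it was at the start of the episode above 0.005 m).
It fails at once if the tape roll is shifted by more than 30 mm (distance of tape_roll from where it was at the start of the episode above 0.03 m).
It fails at once if the jar is shifted by more than 30 mm (distance of jar_a from where it was at the start of the episode above 0.03 m).
It fails at once if the dish is shifted by more than 30 mm (distance of dish_a from where it was at the start of the episode above 0.03 m).
It also fails if it takes over 64 s, if anything falls off the work surface, if the arm or the gripper's body presses on something with over 40 N, if the wrist force passes 120 N, or if a joint passes its speed limit or range.

## Working session

There is one attempt and no reset: what is moved stays moved. The work goes in short steps, each a Python script; the robot and the scene stay as the last script left them, time stands still between calls to the robot, and variables do not carry over. Pictures are saved under pics/ and viewed, at most 10 in all, crops included, and the job is handed in when it is done.

```bash
ls; mkdir -p pics; cat > h.py <<'E'
import numpy as np, cv2
from scipy.spatial.transform import Rotation as R
from cell import arm, eoat, inverse_kinematics, grab_frame, finish_job
def cloud(f):
    z=f["range_z"]; v,u=np.indices(z.shape)
    c=np.stack([(u-f["cx"])/f["fx"]*z,(v-f["cy"])/f["fy"]*z,z],-1)
    Rm=cv2.Rodrigues(np.array(f["rvec"],float))[0]
    P=(c-np.array(f["tvec"],float).ravel())@Rm
    P[z==0]=np.nan
    return P
E
python3 - <<'E'
from h import *
for n in("scene","top"):
    f=grab_frame(n); cv2.imwrite(f"pics/{n}0.png",f["img"]); P=cloud(f); np.savez(f"{n}0.npz",P=P,img=f["img"])
    Rm=cv2.Rodrigues(np.array(f["rvec"],float))[0]; print(n,-Rm.T@np.array(f["tvec"]).ravel(),f["fx"],Rm.round(2).tolist())
E
```

```text
pics
scene [-0.40206425 -0.92534167  1.15117053] 481.84672950604465 [[0.7, -0.71, -0.01], [-0.44, -0.42, -0.79], [0.56, 0.56, -0.61]]
top [0.36424864 0.03757812 1.30416356] 360.37649778847504 [[-0.03, -1.0, -0.01], [-0.99, 0.03, -0.15], [0.15, 0.01, -0.99]]
```

View pics/scene0.png

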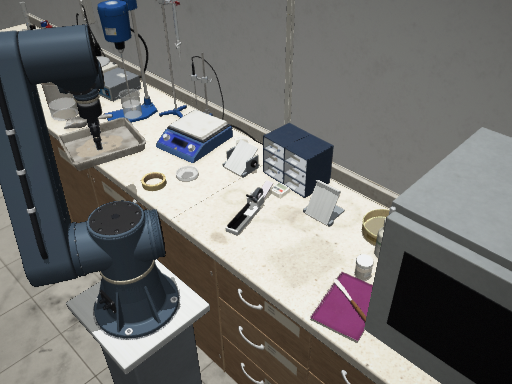

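View pics/top0.png

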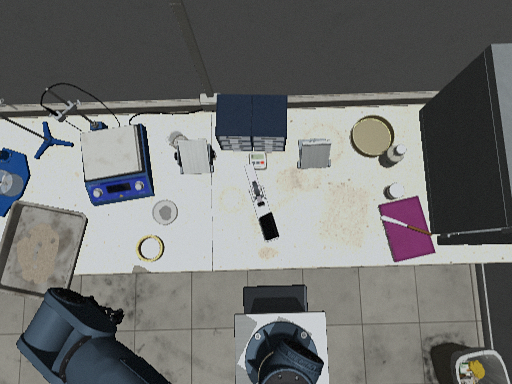

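The gauge (top 262,205) lies between the clamped stage on the left (195,155) and the lipped stage on the right (314,153). The jar, dish and tape roll are well clear. Next I'll measure them.

```bash
python3 - <<'E'
from h import *
d=np.load("top0.npz"); P=d["P"]; img=d["img"]
c=img[120:260,150:350]; cv2.imwrite("pics/crop.png",cv2.resize(c,(800,560),interpolation=cv2.INTER_CUBIC))
def plane(Q):
    for _ in range(6):
        m=np.median(Q,0) if _==0 else Q.mean(0); n=np.linalg.svd(Q-Q.mean(0),full_matrices=False)[2][2]; r=(Q-Q.mean(0))@n; Q=Q[abs(r)<max(.0025,1.5*np.std(r))]
    n=n*np.sign(n[2]); return Q,n,np.std(r)
for nm,(u0,u1,v0,v1) in dict(pattern=(180,212,138,174),copy=(298,331,138,168)).items():
    Q=P[v0:v1,u0:u1].reshape(-1,3); Q=Q[(Q[:,2]>.02)]
    Q,n,s=plane(Q); h=n[:2]/np.linalg.norm(n[:2])
    print(nm,len(Q),"tilt",np.arccos(n[2]),"yaw(x)",np.arctan2(-h[1],-h[0]),"c",Q.mean(0),s,"z",Q[:,2].min(),Q[:,2].max())
    x=-h; y=np.array([-x[1],x[0]]); e=Q[:,:2]@y; print(" y' range",np.percentile(e,[0,2,50,98,100]),"x'",np.percentile(Q[:,:2]@x,[0,2,98,100]),"n.c",n@Q.mean(0))
G=P[155:248,240:285].reshape(-1,3)
print("table z",np.nanmedian(P[200:240,290:340,2]))
np.set_printoptions(linewidth=250)
print((P[160:246:2,242:282:2,2]*1000).round())
for u,v in [(262,205),(268,226),(250,170)]: print(u,v,P[v,u])
E
```

```text
pattern 569 tilt 0.6883682084846996 yaw(x) 0.03567298126357435 c [0.71694714 0.28685707 0.05758983] 0.001299081154370073 z 0.020315814054482996 0.09503589124948882
 y' range [0.20242496 0.21359923 0.2609554  0.31021003 0.31910656] x' [0.67992775 0.68235314 0.76864847 0.77098611] n.c -0.4171946115476179
copy 496 tilt 1.0665722345675752 yaw(x) 0.03661760889175769 c [ 0.70100242 -0.1426678   0.06850855] 0.0012436879796705136 z 0.0202401343274275 0.12308712510016609
 y' range [-0.21815646 -0.21618848 -0.16834958 -0.11978518 -0.11326759] x' [0.66736524 0.66964019 0.72416101 0.72659369] n.c -0.5756795572389257
table z -0.00021614441917909617
[[ 2. -3. -1. -6. 12. 17. 17. 16. 15. 18. 19. 19.  4.  1.  1.  2.  2.  1.  3. -4.]
 [ 2.  3.  1. -1. 15. 19. 18. 15. 19. 16. 14. 20.  8.  1. -3. -1.  3.  3. -2.  1.]
 [-0.  1. -2. 40. 44. 42. 18. 19. 20. 17. 15. 16.  8. -0.  3.  2. -1. -3. -1.  5.]
 [ 0.  3. 39. 39. 42. 42. 14. 22.  9. 15. 25. 13.  7. -1.  1.  7.  1.  1. -1. -3.]
 [ 1. -1. 37. 42. 37. 40. 36.  9.  9.  9. 11.  7.  2.  3.  1.  2.  1.  2.  1.  5.]
 [-2. -1. 37. 38. 39. 38. 37.  2.  6. -3.
[... 2542 characters left out ...]
-2.  0. -0.  0.  1. -0.  0.  1. 20. 29. 33. 45. 64. 68. 80. 82.  3. -1.]
 [-1.  2.  2.  0.  2.  1. -1.  1. -2. -2. -0. 22. 35. 40. 51. 68. 77. 87. 78.  3.]
 [ 0. -1.  1.  0. -1. -1. -1. -2. -0. -3. -4. 22. 28. 42. 51. 67. 75. 79. -3. -3.]
 [nan -1.  2.  0.  5.  1. -0.  4.  2.  2.  3. 17. 20. 40. 50. 45. 21. 18. -1.  3.]
 [ 1. -1.  5.  1.  0. -5.  1. -2.  1. -1. -3. -2. 24. 20. 21.  3.  2.  1.  2. -1.]
 [-2. -2.  0. -1. -1. -1. -2. -4. -1. -3.  0.  4.  0. -0. -0. -1.  2.  5. -2. -3.]
 [ 3.  0. -3. -2. -1. -1.  3. -3. -1. -3. -4.  0.  1.  3. -4. -2. -2.  4.  1.  3.]]
262 205 [0.52891903 0.05054847 0.02468299]
268 226 [0.45100675 0.03165806 0.05655419]
250 170 [0.6550663  0.08973351 0.03936977]
```

View pics/crop.png

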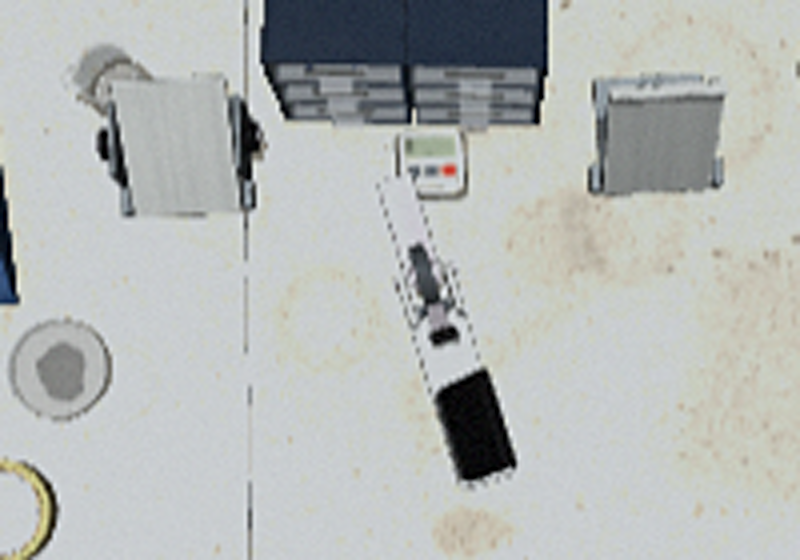

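```bash
cat >> h.py <<'E'
from scipy.optimize import differential_evolution
def gauge_fit(P, x0, span=(.03,.03,.25)):
    """height-map fit of stock + grip plate -> gauge (x,y,yaw)"""
    Q=P[np.isfinite(P[...,2])].reshape(-1,3)
    c0=np.array(x0[:2])-.1*np.array([np.cos(x0[2]),np.sin(x0[2])])
    Q=Q[(np.hypot(*(Q[:,:2]-c0).T)<.16)&(Q[:,2]<.1)]
    def cost(p):
        c,s=np.cos(p[2]),np.sin(p[2]); d=Q[:,:2]-p[:2]; x=d@[c,s]; y=d@[-s,c]
        h=np.where((abs(y)<.025)&(x>-.19)&(x<-.022),.02,0.)
        # upper face of plate through (y,z)=(-4,48)+7*(cos30,sin30)
        yc=-.004+.007*.866; zc=.048+.0035; hz=zc-(y-yc)*np.sqrt(3)
        top=.0845
        g=(x>-.186)&(x<-.098)&(y>-.028)&(y<.02)
        h=np.where(g,np.clip(hz,.02,top),h)
        r=np.minimum(abs(h-Q[:,2]),.02); return r[x<-.085].sum()+.004*(x>=-.085).sum()
    r=differential_evolution(cost,[(a-b,a+b) for a,b in zip(x0,span)],seed=1,tol=1e-8,maxiter=150)
    return r.x,r.fun/len(Q)
def g2w(g,p):
    return np.array([g[0],g[1],0])+R.from_euler('z',g[2]).apply(p)
def grip_rot(yaw,flip=False):
    z=np.array([0,.5,-.866025]); y=np.array([0,.866025,.5])*(-1 if flip else 1); x=np.cross(y,z)
    return (R.from_euler('z',yaw)*R.from_matrix(np.stack([x,y,z],1))).as_rotvec()
GP=np.array([-.118,-.004,.048])
E
python3 - <<'E'
from h import *
d=np.load("top0.npz"); P=d["P"]
g,e=gauge_fit(P,[.585,.069,.27]); print(g,e)
d2=np.load("scene0.npz"); g2,e2=gauge_fit(d2["P"],[.585,.069,.27]); print("scene",g2,e2)
print(g2w(g,GP))
for fl in(0,1):
  for gg in(g,[.53,g[1],.036],[.53,.26+.02,.036],[.655,.285,.036],[.53,-.15,.036],[.655,-.144,.036]):
    for up in(0,.09):
      print(fl,up,np.round(gg,2),(lambda q:None if q is None else np.round(q,2))(inverse_kinematics(g2w(gg,GP)-up*R.from_rotvec(grip_rot(gg[2])).as_matrix()[:,2],grip_rot(gg[2],fl))))
# pad / blade check
Q=P[155:215,238:275].reshape(-1,3); L=R.from_euler('z',-g[2]).apply(Q-[g[0],g[1],0]); L=L[(abs(L[:,1])<.012)&(L[:,2]>.025)]
b=L[(L[:,0]>.03)]; print("blade fit",np.polyfit(b[:,0],b[:,2],1), b[:,0].max(), "lever", L[(L[:,0]<-.04)&(L[:,0]>-.075)].round(3)[::3])
E
```

```text
[0.5884043  0.0712967  0.26979524] 0.002907247818313955
scene [0.58255852 0.07830943 0.33207608] 0.00477292764513109
[0.47573902 0.03599037 0.048     ]
0 0 [0.59 0.07 0.27] [-0.28  0.62  1.86  0.52  1.02 -2.48]
0 0.09 [0.59 0.07 0.27] [-0.35  0.51  1.78  0.45  1.21 -2.43]
0 0 [0.53 0.07 0.04] [-0.29  0.51  2.11  0.69  0.84 -2.44]
0 0.09 [0.53 0.07 0.04] [-0.38  0.35  2.05  0.56  1.04 -2.35]
0 0 [0.53 0.28 0.04] [ 0.2   0.52  2.07  0.92  0.67 -2.17]
0 0.09 [0.53 0.28 0.04] [ 0.1   0.34  2.07  0.73  0.84 -2.04]
0 0 [0.66 0.28 0.04] [ 0.17  0.66  1.76  0.76  0.8  -2.  ]
0 0.09 [0.66 0.28 0.04] [ 0.09  0.52  1.76  0.66  0.95 -1.94]
0 0 [ 0.53 -0.15  0.04] [-0.71  0.6   1.89  0.43  1.06 -2.61]
0 0.09 [ 0.53 -0.15  0.04] [-0.77  0.51  1.79  0.37  1.26 -2.57]
0 0 [ 0.66 -0.14  0.04] [-0.57  0.74  1.61  0.47  1.16 -2.44]
0 0.09 [ 0.66 -0.14  0.04] [-0.62  0.66  1.51  0.42  1.33 -2.41]
1 0 [0.59 0.07 0.27] [-0.28  0.62  1.86  0.52  1.02  0.67]
1 0.09 [0.59 0.07 0.27] [-0.35  0.51  1.78  0.45  1.21  0.72]
1 0 [0.53 0.07 0.04] [-0.29  0.51  2.11  0.69  0.84  0.7 ]
1 0.09 [0.53 0.07 0.04] [-0.38
[... 200 characters left out ...]
 [0.66 0.28 0.04] [0.09 0.52 1.76 0.66 0.95 1.2 ]
1 0 [ 0.53 -0.15  0.04] [-0.71  0.6   1.89  0.43  1.06  0.53]
1 0.09 [ 0.53 -0.15  0.04] [-0.77  0.51  1.79  0.37  1.26  0.58]
1 0 [ 0.66 -0.14  0.04] [-0.57  0.74  1.61  0.47  1.16  0.7 ]
1 0.09 [ 0.66 -0.14  0.04] [-0.62  0.66  1.51  0.42  1.33  0.74]
blade fit [0.23671432 0.01976327] 0.09361889036994259 lever [[-0.04  -0.001  0.057]
 [-0.042  0.007  0.062]
 [-0.046 -0.003  0.068]
 [-0.047  0.005  0.066]
 [-0.051 -0.005  0.072]
 [-0.054 -0.     0.074]
 [-0.058 -0.01   0.08 ]
 [-0.058  0.001  0.081]
 [-0.061 -0.009  0.083]
 [-0.061  0.005  0.085]
 [-0.064 -0.005  0.087]
 [-0.063  0.009  0.083]
 [-0.066 -0.     0.085]
 [-0.066  0.01   0.082]]
```

```bash
cat > s1.py <<'E'
from h import *
g=np.array([0.5884,0.0713,0.2698]); o=grip_rot(g[2],1); zt=R.from_rotvec(o).as_matrix()[:,2]; p=g2w(g,GP)
eoat.set_gripper(.45,60)
arm.move_to(p-.12*zt,o)
print("stop",arm.move_l(p,.1,f_stop=12),arm.get_position()-p)
eoat.set_gripper(0,60)
print(arm.get_t(),arm.get_gripper_width(),arm.get_contact_force().round(1) if hasattr(arm.get_contact_force(),'round') else arm.get_contact_force())
f=grab_frame("top"); cv2.imwrite("pics/top1.png",cv2.resize(f["img"][100:270,150:350],(800,680))[:600])
E
python3 s1.py
```

```text
stop False [ 0.00040073 -0.00027558  0.00039633]
4.4917 0.15413178150883172 [-0.5 -3.4  6.4]
```

```bash
cat > s2.py <<'E'
from h import *
YAW=.036
def st(xp,yp): # stage-frame -> gauge pose
    c,s=np.cos(YAW),np.sin(YAW); return np.array([xp*c-yp*s,xp*s+yp*c,YAW])
z=arm.get_position()[2]
def go(xp,yp,feed=.12,f=None):
    g=st(xp,yp); p=g2w(g,GP); p[2]=z; return arm.move_l(p,feed,orientation=grip_rot(YAW,1),f_stop=f)
if __name__=="__main__":
    g=[.54,.09]; 
    print(go(.54,.09,.12)); print(arm.get_contact_force()); print(go(.54,.261,.12)); print(arm.get_t(),arm.get_contact_force())
    f=grab_frame("top"); print(gauge_fit(cloud(f),st(.54,.261),(.02,.02,.1)),st(.54,.261))
    cv2.imwrite("pics/top2.png",cv2.resize(f["img"][110:260,150:350],(800,600)))
E
python3 s2.py
```

```text
False
[-6.07438886  0.83156666  3.56606429]
False
6.9917 [ 4.00022429  1.17177268 -2.19441874]
(array([ 0.5313354 ,  0.27374151, -0.01763396]), np.float64(0.003642849306945198)) [0.53025615 0.28026669 0.036     ]
```

View pics/top2.png

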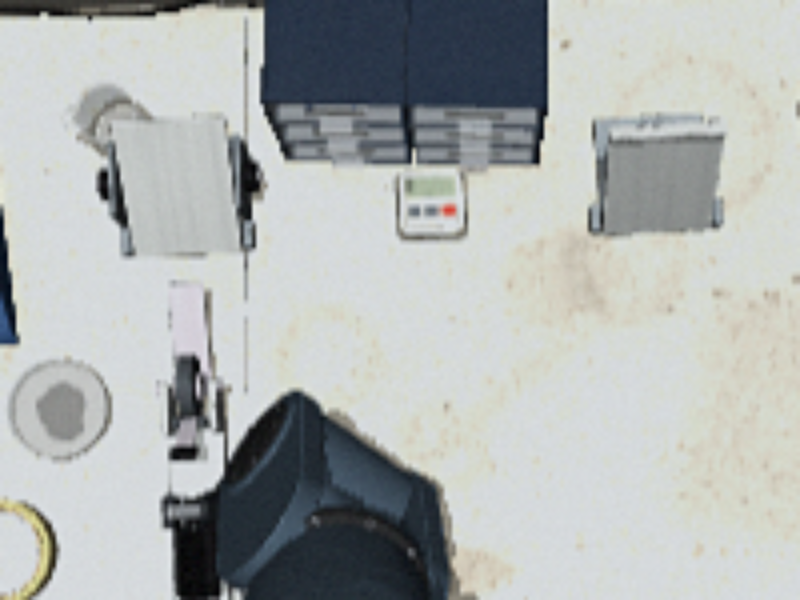

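The gauge is aligned in front of the clamped stage (blade at about 188,330 in the crop, stage centre 180,190). I'll creep forward now.

```bash
cat > s3.py <<'E'
from s2 import *
z=arm.get_position()[2]
go(.59,.261,.1); print(arm.get_contact_force().round(1))
x=.59
while x<.675:
    x+=.003 if x<.645 else .001
    go(x,.261,.04); F=arm.get_contact_force(); print(round(x,4),F.round(1),end=' ')
    if F[0]<-22: break
print(arm.get_t(),arm.get_position())
f=grab_frame("top"); cv2.imwrite("pics/top3.png",cv2.resize(f["img"][110:260,150:350],(800,600)))
f=grab_frame("scene"); cv2.imwrite("pics/scene3.png",cv2.resize(f["img"][120:240,180:340],(800,600)))
E
python3 s3.py
```

```text
[ 3.8  0.5 -1.2]
0.593 [-5.  -1.   5.6] 0.596 [-6.4 -0.8  5.1] 0.599 [-5.2 -0.2  3.9] 0.602 [-4.4  0.9  3.9] 0.605 [-4.3  0.4  5.4] 0.608 [-5.9  2.   4.1] 0.611 [-7.2  0.3  7.5] 0.614 [-18.8  -1.5  15. ] 0.617 [-18.9  -1.1  15. ] 0.62 [-17.8  -0.2  14.5] 0.623 [-18.5   0.5  13.5] 0.626 [-16.2   0.7  13.1] 0.629 [-15.3   1.4  11.3] 0.632 [-13.5   2.3  10.9] 0.635 [-14.2   0.6  11.6] 0.638 [-13.6   1.1  10.2] 0.641 [-13.3   1.1  10.4] 0.644 [-12.4   0.5   9.3] 0.647 [-13.2   1.    9.9] 0.648 [-15.5   0.5  12. ] 0.649 [-14.6   0.2  11.9] 0.65 [-15.5  -0.   12.2] 0.651 [-16.5   0.9  12. ] 0.652 [-15.1   0.   11.8] 0.653 [-14.2   0.4  11. ] 0.654 [-13.5   0.5  11.7] 0.655 [-15.6   0.3  11.5] 0.656 [-15.6   0.3  11.8] 0.657 [-15.1   0.4  11.2] 0.658 [-14.    1.2  11.3] 0.659 [-15.4   0.4  11. ] 0.66 [-15.6   0.5  11.6] 0.661 [-15.    0.   10.4] 0.662 [-15.8   0.3  12.3] 0.663 [-19.5  -0.9  15.7] 0.664 [-25.2  -3.1  21.3] 16.6917 [0.53184199 0.2771037  0.04846533]
```

View pics/scene3.png

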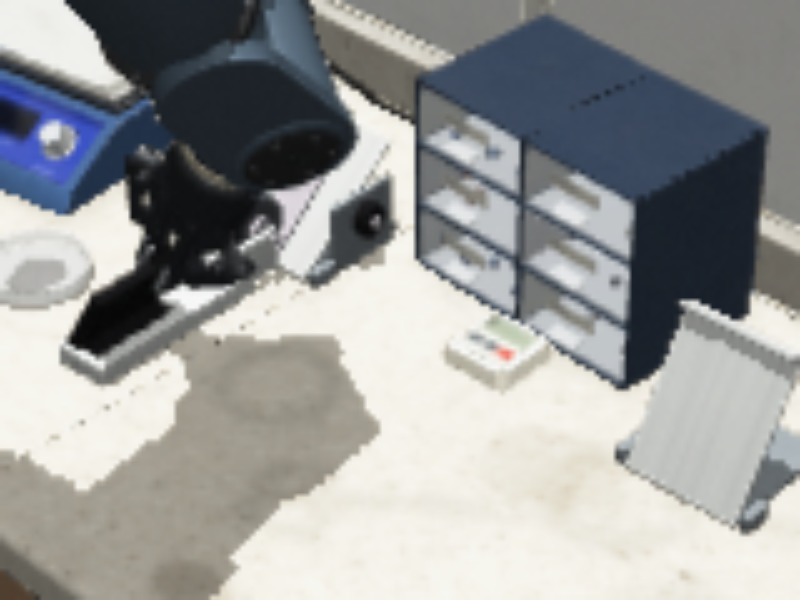

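Force climbs from about 15 to 25 N at the end of the creep, and the picture shows the blade lying along the clamped plate (around 300,210). I'll release, retreat and check that it is flush.

```bash
cat > chk.py <<'E'
from h import *
def fit(Q):
    Q=Q[np.isfinite(Q[:,2])]
    for _ in range(6):
        m=Q.mean(0); n=np.linalg.svd(Q-m,full_matrices=False)[2][2]; r=(Q-m)@n; Q=Q[abs(r)<max(.003,2*np.std(r))]
    n=n*np.sign(n[2]); return n,m,len(Q)
def check(P,g,yp):
    """blade top plane and stage plate plane around gauge g; stage-frame"""
    L=R.from_euler('z',-g[2]).apply(P.reshape(-1,3)-[g[0],g[1],0])
    L=L[np.isfinite(L[:,2])]; o=yp
    b=L[(abs(L[:,1])<.011)&(L[:,0]>.03)&(L[:,0]<.1)&(L[:,2]>.02)&(L[:,2]<.13)]
    pl=L[(abs(L[:,1]-o)<.045)&(abs(L[:,1])>.022)&(L[:,0]>.03)&(L[:,0]<.105)&(L[:,2]>.02)&(L[:,2]<.13)]
    out=[]
    for Q in(b,pl):
        n,m,k=fit(Q); out.append((n,m)); print("tilt",np.arctan2(-n[0],n[2]).round(4),"n",n.round(3),"k",k)
    n,m=out[1]; print("blade top above plate (6 expected): %.1f mm"%(1e3*(n@(out[0][1]-m))))
E
cat > s4.py <<'E'
from s2 import *; from chk import check
eoat.set_gripper(.45)
o=np.array(arm.get_tcp_rot()); zt=R.from_rotvec(grip_rot(YAW,1)).as_matrix()[:,2]
arm.move_l(arm.get_position()-.13*zt,.2)
print(arm.get_t())
arm.move_to([.40,.12,.25],[np.pi,0,0])
f=grab_frame("top"); P=cloud(f); cv2.imwrite("pics/top4.png",cv2.resize(f["img"][110:260,150:350],(800,600)))
g,e=gauge_fit(P,st(.662,.261),(.02,.02,.1)); print(g,e,"in stage",R.from_euler('z',-YAW).apply([g[0],g[1],0]),arm.get_t())
np.savez("top4.npz",P=P)
check(P,g,0)
E
python3 s4.py
```

```text
17.9583
[0.63311631 0.29940336 0.13585995] 0.004529842400267088 in stage [0.64348229 0.27642211 0.        ] 18.775
tilt 0.649 n [-0.535  0.465  0.705] k 101
tilt 0.688 n [-0.632  0.103  0.768] k 225
blade top above plate (6 expected): -0.1 mm
```

View pics/top4.png

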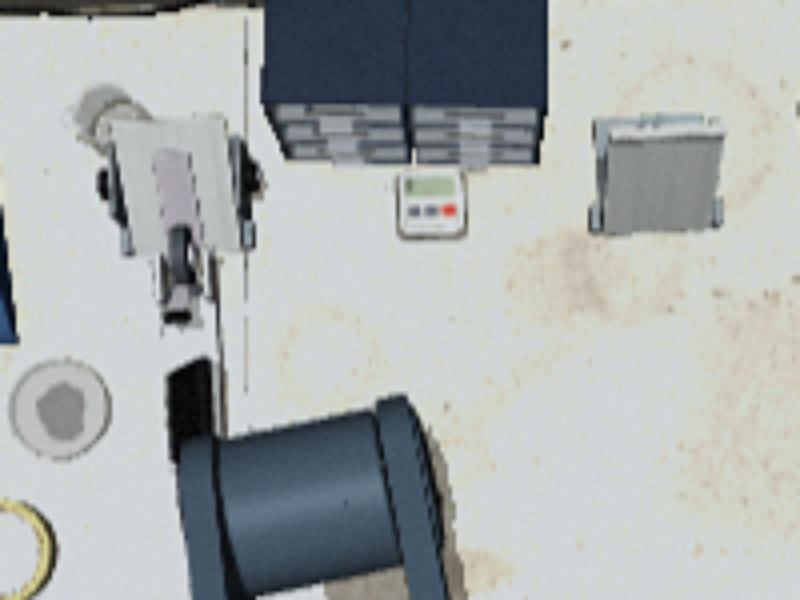

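The blade (177,195) lies on the plate, but the arm hides the stock. I'll clear the arm and measure again with the yaw held.

```bash
cat > s5.py <<'E'
from s2 import *; from chk import check
arm.move_to([.35,-.12,.3],[np.pi,0,0])
f=grab_frame("top"); P=cloud(f)
g,e=gauge_fit(P,st(.66,.261),(.02,.02,.1)); print(g,e,"in stage",R.from_euler('z',-YAW).apply([g[0],g[1],0]),arm.get_t())
np.savez("top5.npz",P=P,img=f["img"]); check(P,g,0)
L=R.from_euler('z',-g[2]).apply(P.reshape(-1,3)-[g[0],g[1],0])
s=L[(abs(L[:,1]-.008)<.012)&(abs(L[:,0]+.085)<.009)];print("stock top",np.nanmedian(s[:,2]))
s=L[(L[:,1]<.02)&(L[:,1]>.012)&(L[:,0]>-.18)&(L[:,0]<-.05)&(L[:,2]<.03)];print("side strip z fit",np.polyfit(s[:,0],s[:,2],1),len(s))
p=L[(L[:,2]>.045)&(L[:,0]<-.035)&(L[:,0]>-.085)&(abs(L[:,1])<.02)];print("lever pts x,z max",p[:,0].min(),p[np.argsort(p[:,0])[:6]].round(3).tolist(), "y med",np.median(p[:,1]))
E
python3 s5.py
```

```text
[0.64808766 0.29708139 0.10698003] 0.0043090811105216155 in stage [0.65836037 0.27356278 0.        ] 19.8083
tilt 0.6784 n [-0.558  0.459  0.692] k 112
tilt 0.6767 n [-0.624  0.078  0.777] k 240
blade top above plate (6 expected): 3.1 mm
stock top 0.019124482293914502
side strip z fit [-0.07359868  0.01491434] 47
lever pts x,z max -0.06769268198631062 [[-0.068, -0.007, 0.08], [-0.067, -0.003, 0.08], [-0.066, 0.001, 0.078], [-0.066, -0.015, 0.085], [-0.066, 0.004, 0.08], [-0.066, -0.012, 0.087]] y med -0.006726159935128419
```

```bash
cat > s6.py <<'E'
from s2 import *; from chk import fit
import sys
def stage(P,yp,xf):
    """stage-frame analysis; returns printed blade/plate relation"""
    L=R.from_euler('z',-YAW).apply(P.reshape(-1,3)); L=L[np.isfinite(L[:,2])]-[xf,yp,0]
    q=L[(abs(L[:,1])>.03)&(abs(L[:,1])<.044)&(L[:,0]>.01)&(L[:,0]<.11)&(L[:,2]>.02)&(L[:,2]<.13)]
    n,m,k=fit(q); print("plate tilt %.4f"%np.arctan2(-n[0],n[2]),n.round(3),k)
    n[1]=0; n/=np.linalg.norm(n); u=np.array([n[2],0,-n[0]])
    w=L[(abs(L[:,1])<.032)&(L[:,0]>.005)&(L[:,0]<.11)]-m; h=w@n
    a=w@u
    for lo in np.arange(-.04,.06,.012):
        b=(a>lo)&(a<lo+.012)&(h>.0035)&(h<.012); 
        if b.sum()>3: print("along %.0f: n=%d h=%.1f y=%.1f [%.0f..%.0f]"%(lo*1e3,b.sum(),np.median(h[b])*1e3,np.mean((w[b]+m)[:,1])*1e3,1e3*(w[b]+m)[:,1].min(),1e3*(w[b]+m)[:,1].max()))
    b=(abs(h-.0065)<.005)&(a>-.025)&(a<.05); Q=(w[b]+m); print("blade mean y",Q[:,1].mean()*1e3,"slope h/a",np.polyfit(a[b],h[b],1), "z max",Q[:,2].max())
if __name__=="__main__":
    d=np.load("top5.npz"); stage(d["P"],.261,.668)
    cv2.imwrite("pics/top5.png",cv2.resize(d["img"][140:240,165:235],(560,600)))
E
python3 s6.py
```

```text
plate tilt 0.6858 [-0.633  0.011  0.774] 210
along -40: n=23 h=5.3 y=1.6 [-24..17]
along -28: n=27 h=5.6 y=0.5 [-28..17]
along -16: n=22 h=6.4 y=5.1 [-12..30]
along -4: n=24 h=5.7 y=2.2 [-11..18]
along 8: n=27 h=6.5 y=1.7 [-17..22]
along 20: n=19 h=6.2 y=3.5 [-12..18]
along 32: n=5 h=3.9 y=12.4 [-2..29]
blade mean y 0.14490679851639862 slope h/a [-0.02800734  0.00515922] z max 0.09119777720000942
```

View pics/top5.png

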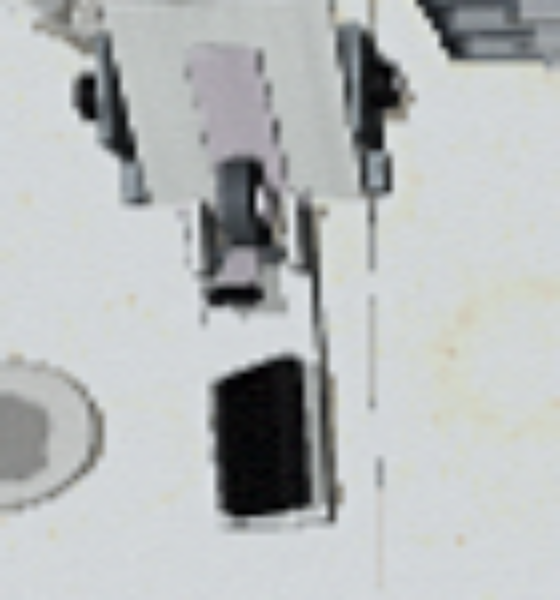

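Blade height above the plate is a constant ~6 mm along its length, so it is flush. It is centred within about 2 mm, and the lever pad is at crop (235,295). I'll press the lever now.

```bash
cat > s7.py <<'E'
from s2 import *; from s6 import stage
eoat.set_gripper(0,60)
o=(R.from_euler('z',YAW)*R.from_rotvec([np.pi,0,0])).as_rotvec()
p=g2w(st(.660,.262),[-.058,0,0])
arm.move_to([p[0],p[1],.15],o)
arm.move_l([p[0],p[1],.11],.1)
hit=arm.move_l([p[0],p[1],.068],.03,f_stop=25)
print(hit,arm.get_position(),arm.get_contact_force(),arm.get_t()); arm.hold(.3)
arm.move_l([p[0],p[1],.16],.15)
arm.move_to([.35,-.12,.3],[np.pi,0,0])
f=grab_frame("top"); P=cloud(f); np.savez("top7.npz",P=P,img=f["img"]); stage(P,.261,.668)
L=R.from_euler('z',-YAW).apply(P.reshape(-1,3))-[.660,.262,0]
q=L[(L[:,0]>-.09)&(L[:,0]<-.035)&(abs(L[:,1])<.014)&(L[:,2]>.03)]; print("lever",q[np.argsort(q[:,0])].round(3)[::4].tolist(),arm.get_t())
cv2.imwrite("pics/top7.png",cv2.resize(f["img"][140:240,165:235],(560,600)))
E
python3 s7.py
```

```text
False [0.59232199 0.28357766 0.06821761] [0.62290622 0.67579815 3.14876509] 24.1583
plate tilt 0.6888 [-0.636  0.003  0.772] 184
along -40: n=22 h=6.8 y=2.4 [-13..16]
along -28: n=23 h=5.6 y=2.8 [-19..18]
along -16: n=22 h=6.6 y=3.8 [-13..23]
along -4: n=26 h=6.6 y=3.5 [-12..25]
along 8: n=22 h=5.6 y=3.4 [-30..18]
along 20: n=17 h=6.9 y=2.5 [-15..27]
blade mean y 1.805104086602199 slope h/a [-0.03536587  0.0051368 ] z max 0.09116613280310722
lever [[-0.072, 0.004, 0.077], [-0.07, -0.001, 0.084], [-0.068, 0.004, 0.079], [-0.066, -0.0, 0.081], [-0.064, 0.008, 0.077], [-0.061, -0.003, 0.076], [-0.058, -0.006, 0.075], [-0.054, 0.001, 0.074], [-0.049, -0.004, 0.064], [-0.044, -0.004, 0.061], [-0.043, 0.0, 0.057], [-0.039, -0.006, 0.053], [-0.036, -0.007, 0.054], [-0.035, 0.001, 0.053]] 27.0583
```

View pics/top7.png

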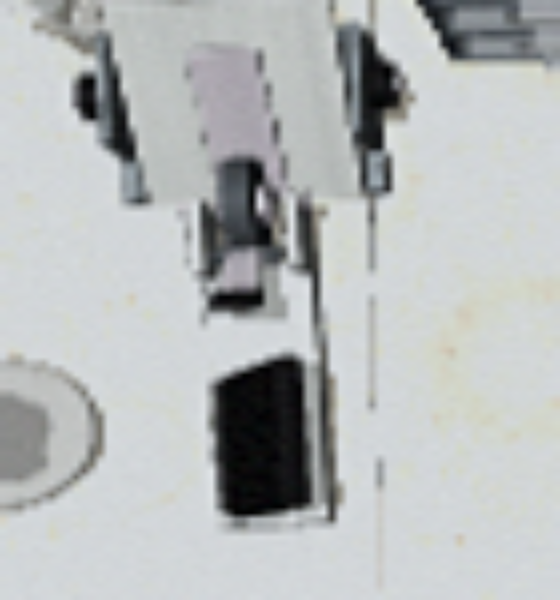

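The lever is still raised: the pad is at crop (237,300) and about 80 mm high, so it barely moved. I'll check the gripper width and press deeper under force watch.

```bash
cat > s8.py <<'E'
from s2 import *
eoat.set_gripper(0,60); print("width",arm.get_gripper_width())
o=(R.from_euler('z',YAW)*R.from_rotvec([np.pi,0,0])).as_rotvec()
p=g2w(st(.660,.263),[-.058,0,0])
arm.move_to([p[0],p[1],.13],o)
arm.move_l([p[0],p[1],.075],.15)
for z in np.arange(.071,.045,-.003):
    h=arm.move_l([p[0],p[1],z],.04,f_stop=25); print(round(z,3),np.round(arm.get_contact_force(),1),end=' ')
    if h: break
print(arm.get_t(),arm.get_position())
f=grab_frame("scene"); cv2.imwrite("pics/scene8.png",cv2.resize(f["img"][130:240,180:300],(654,600)))
E
python3 s8.py
```

```text
width -0.002310816033160151
0.071 [ 0.1  0.8 -0.2] 0.068 [ 0.6 -0.4  0.7] 0.065 [0.5 0.2 1.4] 0.062 [0.3 0.4 0.9] 0.059 [0.6 0.6 1.1] 0.056 [0.9 0.3 0.1] 0.053 [ 0.6 -0.6  0.4] 0.05 [ 1.5 -0.  -0.2] 0.047 [0.  0.8 0.5] 31.8583 [0.59183391 0.28442286 0.04663794]
```

View pics/scene8.png

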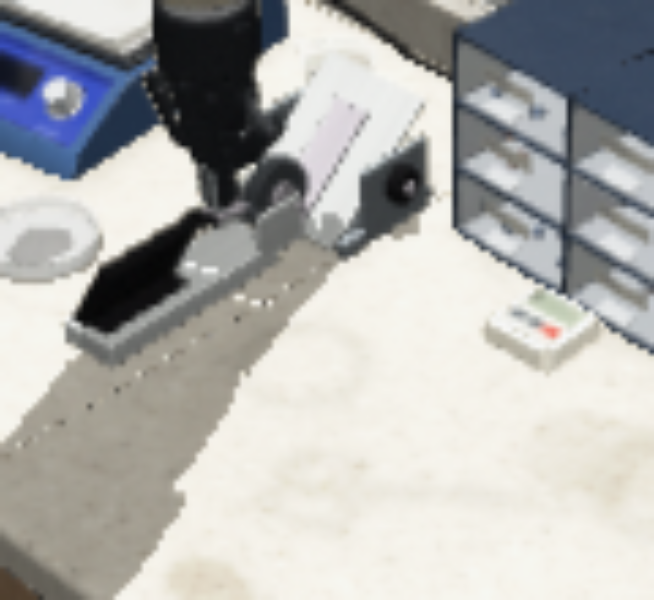

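The tip is at the lever (about 215,205), but there was no force during the descent. I'll lift and read the lever's height from depth.

```bash
cat > s9.py <<'E'
from s2 import *
p=np.array(arm.get_position()); arm.move_l([p[0],p[1],.13],.15); arm.move_to([.40,.05,.28],[np.pi,0,0])
f=grab_frame("top"); P=cloud(f); np.savez("top9.npz",P=P,img=f["img"])
print(arm.get_t())
for nm in("top5","top7","top9"):
    d=np.load(nm+".npz"); P=d["P"]; I=d["img"].mean(-1)
    L=R.from_euler('z',-YAW).apply(P.reshape(-1,3))-[.660,.262,0]
    print(nm)
    for x in np.arange(-.096,-.02,.006):
        b=(abs(L[:,0]-x)<.003)&(abs(L[:,1])<.008); print("%.0f"%(1e3*x),(L[b,2]*1e3).round().astype(int).tolist(),I.ravel()[b].round().astype(int).tolist())
E
python3 s9.py
```

```text
33.9333
top5
-96 [] []
-90 [17, 23, 22, 21, 21] [215, 218, 224, 222, 227]
-84 [21, 18, 19, 22, 20, 16] [215, 215, 215, 213, 215, 214]
-78 [19, 22, 22, 15, 17, 20, 20] [215, 216, 212, 213, 212, 215, 214]
-72 [20, 24, 17, 19, 20, 20, 24, 21] [215, 218, 216, 216, 218, 215, 215, 215]
-66 [86, 84, 84, 84, 79, 87, 85, 78, 80, 80, 24, 26, 18, 22, 22] [7, 2, 12, 15, 13, 10, 8, 27, 77, 53, 154, 196, 200, 194, 196]
-60 [82, 77, 85, 77, 82, 85, 81, 17, 21, 17, 25, 22, 20, 21, 22] [121, 108, 105, 66, 6, 3, 0, 45, 124, 160, 155, 132, 161, 158, 155]
-54 [73, 71, 75, 75, 72, 74, 23, 22, 26, 16] [178, 171, 170, 173, 142, 104, 164, 155, 164, 157]
-48 [64, 72, 68, 71, 68, 23, 22] [171, 169, 161, 161, 172, 162, 152]
-42 [59, 59, 62, 58, 53, 59, 59, 65, 20, 25, 17, 23, 23, 20] [157, 163, 161, 170, 92, 172, 162, 161, 125, 161, 157, 148, 161, 154]
-36 [58, 60, 56, 60, 47, 22, 19, 19] [128, 159, 164, 159, 90, 113, 140, 128]
-30 [49, 54, 52, 51, 50, 53, 51, 18, 19] [39, 41, 96, 123, 124, 114, 65, 78, 66]
-24 [65, 65, 62, 58, 55, 54, 55, 59, 46, 48, 44] [62, 63, 65, 56, 81, 56, 55, 56, 15, 35, 15]
top7
-96 [
[... 1427 characters left out ...]
57, 62, 60, 59, 19] [198, 209, 211, 216, 199, 159, 162, 164, 156]
-60 [59, 57, 58, 55, 58, 57, 56, 59, 55, 14, 19, 22] [193, 200, 203, 206, 190, 202, 205, 207, 195, 160, 149, 154]
-54 [60, 57, 56, 58, 57, 23, 21, 20, 23] [205, 199, 202, 205, 188, 156, 147, 158, 153]
-48 [54, 51, 59, 52, 58, 52, 56, 24, 18, 23] [201, 202, 205, 195, 201, 200, 190, 150, 154, 151]
-42 [53, 53, 55, 50, 51, 17, 21, 20] [197, 203, 203, 204, 199, 155, 155, 154]
-36 [53, 53, 57, 50, 52, 48, 50, 50, 22, 17, 20] [119, 141, 144, 175, 146, 194, 193, 213, 81, 132, 128]
-30 [52, 52, 50, 52, 46, 47, 45, 44, 17] [40, 40, 40, 11, 57, 58, 63, 62, 63]
-24 [61, 60, 61, 59, 62, 58, 49, 55, 51] [61, 65, 67, 55, 81, 53, 53, 57, 13]
```

Each press left the lever about 12 mm above the commanded TCP. It follows the tool, so I'll press deeper with the force stop.

```bash
cat > s10.py <<'E'
from s2 import *
o=(R.from_euler('z',YAW)*R.from_rotvec([np.pi,0,0])).as_rotvec()
p=g2w(st(.660,.263),[-.058,0,0])
arm.move_to([p[0],p[1],.10],o)
arm.move_l([p[0],p[1],.048],.15)
h=arm.move_l([p[0],p[1],.030],.03,f_stop=18); print(h,arm.get_position(),np.round(arm.get_contact_force(),1),arm.get_t())
arm.hold(.2); p=np.array(arm.get_position())
arm.move_l([p[0],p[1],.12],.2); arm.move_to([.40,.05,.28],[np.pi,0,0])
f=grab_frame("top"); P=cloud(f); np.savez("top10.npz",P=P,img=f["img"]); print(arm.get_t())
from s6 import stage
stage(P,.261,.668)
L=R.from_euler('z',-YAW).apply(P.reshape(-1,3))-[.660,.262,0]
for x in np.arange(-.09,-.03,.006):
    b=(abs(L[:,0]-x)<.003)&(abs(L[:,1])<.008)&(L[:,2]>.035); print("%.0f"%(1e3*x),(L[b,2]*1e3).round().astype(int).tolist())
E
python3 s10.py
```

```text
True [0.59224587 0.28474082 0.03944911] [-4.3 -0.5 12.2] 36.1833
38.2833
plate tilt 0.6778 [-0.627  0.006  0.779] 211
along -40: n=21 h=5.7 y=-0.6 [-31..16]
along -28: n=26 h=5.8 y=5.3 [-12..32]
along -16: n=25 h=6.1 y=2.3 [-13..16]
along -4: n=26 h=6.1 y=3.5 [-12..25]
along 8: n=27 h=6.3 y=0.9 [-13..16]
along 20: n=22 h=5.1 y=0.0 [-19..28]
along 32: n=6 h=4.2 y=-3.3 [-27..26]
along 44: n=4 h=4.5 y=19.5 [9..27]
blade mean y 1.6160608512173522 slope h/a [-0.03577883  0.00523461] z max 0.0911884159038906
-90 []
-84 [52, 54, 51, 54, 49, 47]
-78 [56, 56, 55, 55, 53, 52, 54]
-72 [46, 53, 53, 51, 52]
-66 [50, 47, 54, 51, 52, 49, 50]
-60 [54, 50, 47, 51, 47]
-54 [48, 52, 48, 50, 48, 50, 51, 44]
-48 [50, 53, 51, 48, 46]
-42 [53, 53, 53, 48, 47, 46, 46, 44]
-36 [52, 49, 49, 48, 52, 48, 45, 42]
```

The lever is level at 50 mm, so it is locked, and the blade is still flush. Now I'll regrip and carry the gauge over to the lipped stage.

```bash
cat > s11.py <<'E'
import s2; from s2 import *
s2.z=.0485
eoat.set_gripper(.45,60)
o=grip_rot(YAW,1); zt=R.from_rotvec(o).as_matrix()[:,2]; p=g2w(st(.664,.261),GP); p[2]=s2.z
arm.move_to(p-.12*zt,o); print(arm.move_l(p,.12,f_stop=12))
eoat.set_gripper(0,60); print(arm.get_gripper_width(),np.round(arm.get_contact_force(),1))
Y=-.170
go(.55,.261,.15); go(.55,Y,.2); go(.605,Y,.15); print(arm.get_t(),np.round(arm.get_contact_force(),1))
x=.605
for x in [.612,.619,.626,.633,.640,.644,.647,.649,.651]:
    go(x,Y,.05); F=arm.get_contact_force(); print(x,np.round(F,1),end=' ')
    if F[0]<-17: break
print(arm.get_t())
f=grab_frame("top"); np.savez("top11.npz",P=cloud(f),img=f["img"])
from s6 import stage
stage(cloud(f),-.168,.6607)
E
python3 s11.py
```

```text
False
0.15008672889084151 [-1.3 -0.5  5.6]
44.925 [6.9 3.3 7.7]
0.612 [-6.8  1.8 14.2] 0.619 [-9.8  1.9 16.8] 0.626 [-10.5   1.7  16.5] 0.633 [-9.8  1.9 16. ] 0.64 [-9.3  2.1 16.8] 0.644 [-11.2   2.1  17.2] 0.647 [-12.3   1.4  18.1] 0.649 [-12.7   0.9  16.8] 0.651 [-13.3   1.   17.3] 47.3833
plate tilt 0.7588 [-0.688  0.     0.726] 192
along -40: n=30 h=7.3 y=0.8 [-31..23]
along -28: n=25 h=7.8 y=0.7 [-31..19]
along -16: n=28 h=7.3 y=-0.9 [-27..23]
along -4: n=30 h=7.2 y=2.2 [-30..17]
along 8: n=23 h=6.7 y=2.6 [-12..17]
along 20: n=17 h=5.9 y=2.9 [-25..31]
along 44: n=22 h=6.8 y=-5.1 [-32..32]
along 56: n=9 h=7.1 y=-1.9 [-24..18]
blade mean y 0.3280907676468196 slope h/a [-0.04825428  0.0059663 ] z max 0.09609940769341689
```

```bash
cat > s12.py <<'E'
import s2; from s2 import *; from s6 import stage
import sys
Y=-.170
for x in [float(a) for a in sys.argv[1:]]:
    go(x,Y,.04); F=arm.get_contact_force(); print(x,np.round(F,1),arm.get_t())
    f=grab_frame("top"); stage(cloud(f),-.168,.6607)
    if F[0]<-19: break
E
sed -i 's/^z=arm.*/z=.0485/' s2.py
python3 s12.py .652 .653 .654 | grep -v along
```

```text
0.652 [-14.7   0.8  18.4] 47.6833
plate tilt 0.7545 [-0.685  0.011  0.729] 192
blade mean y 0.8496066922344323 slope h/a [-0.04166591  0.00579011] z max 0.09264355119550183
0.653 [-13.9   0.9  18. ] 47.9833
plate tilt 0.7408 [-0.675  0.01   0.738] 180
blade mean y -0.1518089139483055 slope h/a [-0.04433883  0.0060435 ] z max 0.09229864435225331
0.654 [-15.5   1.2  18.3] 48.2833
plate tilt 0.7367 [-0.672  0.01   0.741] 186
blade mean y 0.42238709278398656 slope h/a [-0.05001658  0.00576809] z max 0.09360104106484378
```

```bash
python3 s12.py .655 .656 .657 .658 .659| grep -v along
```

```text
0.655 [-14.6   0.1  17.6] 48.5833
plate tilt 0.7238 [-0.662  0.003  0.749] 168
blade mean y 0.33367294521442376 slope h/a [-0.04102022  0.00578779] z max 0.09240300363554421
0.656 [-15.1  -0.   18.9] 48.8833
plate tilt 0.7123 [-0.654  0.006  0.757] 204
blade mean y 0.8818031192848771 slope h/a [-0.02765232  0.00542412] z max 0.09264495160394015
0.657 [-15.1   0.1  18.6] 49.1833
plate tilt 0.7003 [-0.644  0.001  0.765] 196
blade mean y -0.2140578595891753 slope h/a [-0.02375181  0.00554888] z max 0.09276277534663813
0.658 [-15.5  -0.   18.8] 49.4833
plate tilt 0.6994 [-0.644  0.011  0.765] 203
blade mean y 0.30215857067684565 slope h/a [-0.02863757  0.00551718] z max 0.08950160427063494
0.659 [-21.1  -0.6  22.3] 49.7833
plate tilt 0.7013 [-0.645  0.008  0.764] 197
blade mean y 0.36841045400002514 slope h/a [-0.0318694   0.00549091] z max 0.09065629438288068
```

Force jumped and the plate tilt has settled at 0.70 against 0.686, so it is flush. I'll release and verify.

```bash
cat > s13.py <<'E'
from s2 import *; from s6 import stage
eoat.set_gripper(.45)
zt=R.from_rotvec(grip_rot(YAW,1)).as_matrix()[:,2]
arm.move_l(arm.get_position()-.13*zt,.2)
p=np.array(arm.get_position()); arm.move_l([p[0]-.1,p[1],.3],.25)
f=grab_frame("top"); P=cloud(f); print(arm.get_t()); stage(P,-.168,.6607); stage(P,.261,.668)
L=R.from_euler('z',-YAW).apply(P.reshape(-1,3))-[.655,-.168,0]
for x in np.arange(-.09,-.03,.012):
    b=(abs(L[:,0]-x)<.003)&(abs(L[:,1])<.008)&(L[:,2]>.035); print("%.0f"%(1e3*x),(L[b,2]*1e3).round().astype(int).tolist())
cv2.imwrite("pics/top13.png",cv2.resize(f["img"][120:240,140:410],(800,356)))
E
python3 s13.py
```

```text
51.8833
plate tilt 0.7082 [-0.65   0.016  0.759] 189
along -40: n=28 h=6.3 y=0.6 [-24..30]
along -28: n=23 h=7.8 y=1.6 [-13..16]
along -16: n=26 h=6.7 y=0.5 [-30..26]
along -4: n=27 h=5.2 y=1.1 [-23..26]
along 8: n=28 h=5.8 y=2.1 [-23..27]
along 20: n=20 h=5.8 y=2.5 [-26..16]
along 44: n=13 h=6.9 y=0.3 [-22..31]
along 56: n=19 h=7.7 y=-0.3 [-29..27]
blade mean y -0.9594621869327095 slope h/a [-0.03020134  0.0054033 ] z max 0.08989443185385843
plate tilt 0.6874 [-0.635  0.01   0.773] 187
along -16: n=4 h=4.4 y=-11.5 [-31..27]
along -4: n=4 h=4.1 y=3.4 [-15..18]
along 32: n=4 h=4.2 y=2.0 [-9..16]
along 44: n=7 h=3.8 y=2.4 [-29..30]
blade mean y 0.058110775490986345 slope h/a [0.00181711 0.00279515] z max 0.09059987503867736
-90 [52]
-78 [50, 49, 52, 49, 52, 52]
-66 [51, 48, 50, 48, 49, 50]
-54 [53, 55, 53, 53, 49, 52, 52, 50]
-42 [47, 50, 51, 54, 50, 51, 51]
```

View pics/top13.png

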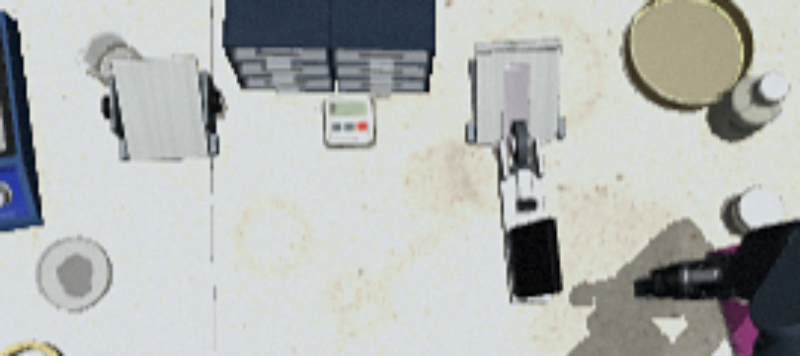

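The gauge stands on the lipped plate (517,95) with its lever level at 50 mm. Tilts are 0.708 and 0.687, the blade is flush, and nothing touches the robot. Handing in.

```bash
python3 -c "
from cell import *
print(finish_job())"
```

```text
the job is handed in; nothing more can be done
None
```

The job is handed in: the gauge stands locked with its blade flush on the lipped plate, which I measured at 0.708 rad against 0.687 for the clamped plate (limit 0.061); no verdict came back.

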